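Mirror shot of the red registration peg

TASK

Start the inspection camera by pressing the green button on its grey remote box fully down and letting it come back up. Then take the black grip bar on top of the spring-loaded mirror and turn the mirror until the camera, looking into it, sees the red peg (not the blue one) in the middle of the glass. Finish still gripping the bar and holding the mirror steady at that angle, because it springs back if let go, and leave the cups, glue, nippers, tiles and pencil where they are.

Things in the scene. Friction and masses are not known exactly. Their poses are not given: they have to be found in the camera images.
- start (a joint): travel of the green push button, m: 0 = up, 0.006 = fully down; it takes about 5 N to hold it fully down and it springs back by itself
- start_top (a point): centre of the top face of the round green button (32 mm across), which moves straight down; it sits in a small black housing on the middle of a fixed grey box 80 x 80 x 30 mm
- mirror (a joint): turn of the mirror about its upright axle, rad: 0 = at rest, growing counter-clockwise seen from above, stop at 1.8. A spring of 0.08 N m/rad pulls it back to 0
- mirror_grip (a point): where to grip: on the mirror's upright axle, 157 mm above the table, inside the black grip bar on top of the mirror. The bar is 14 mm thick (along this point's x, the way the glass looks), 56 mm long (along y, parallel to the glass), its underside 136 mm and its top 172 mm above the table; the point turns with the mirror
- mirror_glass (a point): centre of the mirror's face, 90 mm above the table and 4 mm in front of the axle. Upright yellow-framed mirror 90 mm wide x 72 mm high (54 to 126 mm above the table); this point's x axis points straight out of the glass, z up; it turns with the mirror
- camera_lens (a point): front of the lens of the small black camera, 90 mm above the table, fixed on the same aluminium rail as the mirror, 182 mm from the mirror's axle and aimed level at the axle; the camera is about 56 x 97 x 52 mm, its top 121 mm above the table
- line_of_sight (a point): an unseen frame on the mirror's axle, 90 mm above the table: its x axis is the direction in which the camera looks after reflection at the mirror, z is up. It turns twice as fast as the mirror, the same way
- red_peg (a point): middle of the upright red peg (20 mm across, 45 mm high, middle 92.5 mm above the table) on top of a small fixed mosaic panel 90 mm wide, 70 mm high with a foot 50 mm deep
- blue_peg (a point): middle of the like blue peg on the other mosaic panel, the wrong one; the two panels may stand either way round
- cup_a: pale blue open cup, 74 mm across, 90 mm high, loose; origin under its centre
- cup_b: strong blue open cup, 74 mm across, 90 mm high, loose; origin under its centre
- glue: white glue bottle with orange cap, 54 mm across, 130 mm high, loose; origin under its centre
- nippers: red-handled tile nippers lying flat, about 150 x 66 x 16 mm, loose; origin at the middle on the table
- tile_blue: loose blue tile 30 x 30 x 8 mm, lying flat; origin under its centre
- tile_clay: loose terracotta tile 30 x 30 x 8 mm, lying flat; origin under its centre
- pencil: orange pencil 170 x 8 x 8 mm, lying along its own x; origin under its middle

How it is judged:
By the outcome, as a careful person would: the job done as asked, in the order asked, and still so for the second after the job is handed in, while the arm keeps its last pose, push and grip.
It also fails if it takes over 45 s, if anything falls off the work surface, if the arm or the gripper's body presses on something with over 40 N, if the wrist force passes 120 N, or if a joint passes its speed limit or range.

ROBOT

A 6-joint arm with a two-finger parallel gripper is mounted at the origin on the work surface. World frame = base frame: x ahead of the robot, y to its left, z up, the work surface at z = 0. Lengths are in m, angles in rad, forces in N, time in s.
With the tool pointing down it reaches from about 0.3 to 0.875 m from the base axis. Payload 6.4 kg.
Tool frame: the origin (TCP) lies on the centre line of the jaws, within the pads' length; the fingertips stand arm.tcp_to_tips ahead of it and the grasp point (between the pads) is the TCP (arm.tcp_to_tips is the distance from the TCP to the fingertips, in m); z points along the fingers, x is the direction in which the jaws open and shut, and the axes are right-handed (so a half turn about z gives the same grasp; the last joint's range is limited). The gripper opens to 85 mm and grips with 20 to 120 N. Pads are 22 mm wide; open, the fingers measure 114 mm over their backs; the gripper's body (76 mm by 85 mm) begins 54 mm behind the grasp point. The pads swing forward as they close: fully open they stand 13 mm farther back than shut.
Start: joints at [-1.507, 0.181, 1.607, -0, 1.354, -0.206], TCP at [0.153, -0.554, 0.25] pointing down, gripper open.
Joint ranges: [-2.99, 2.99], [-0.89, 2.07], [0.3, 2.58], [-1.14, 4.28], [0, 2.63], [-3.12, 3.12]. Speed limits (rad/s): [2.57, 2.57, 3.01, 3.14, 3.14, 3.14].

INTERFACE

Orientations are given as a unit quaternion [x, y, z, w].
In Python, from rig import arm, claw, inverse_kinematics, imaging, ticket, status gives the robot as it stands. Calls block until the motion is done:
- arm.move_pose(position, orientation): joint-space move of the TCP to a pose.
- arm.move_straight(position, vel=0.15, orientation=None, f_stop=None): straight line of the TCP; orientation=None keeps the orientation; vel is the mean speed in m/s. With f_stop (N) it stops when the force on the tool has changed by that much, and returns True; else False.
- arm.move_joints(angles): joint-space move.
- claw.move_gripper(opening): finger opening in m; the grip force is fixed at half the most; returns when the fingers have stopped.
- arm.sleep(seconds).
- inverse_kinematics(position, orientation): joint angles nearest the present ones, or None.
- imaging.grab_frame(name): name is "scene" or "top" or "wrist"; returns the picture (480x640x3 uint8, blue, green, red); there is no depth.
- imaging.calibration(name): a dict with "intrinsics" (3x3 intrinsics, pixels), "eye" and "attitude" of the camera in the world; the wrist camera has in their place "mount" (4x4, takes a point from camera to tool coordinates, whose origin is the TCP and whose axes are the tool frame's). Camera axes: x right, y up, looking along -z (the intrinsics and any distortion apply to the point x, -y, -z); pixel columns grow to the right and rows downward; lengths in m; the calibration is good to about 2 mm. A picture is of the moment at which its call begins: read the wrist's pose just before it. calibration takes no time and is no camera call.
A pose or a line that the arm cannot do raises arm.IKError and nothing moves.
- ticket.close_job(): hands the job in, once; it reports no verdict.
Readings, each from a call of its own:
- status.current_t(): time.
- status.current_q(): joint angles.
- status.current_dq(): joint speeds.
- status.current_joint_torque(): joint torques, N m.
- status.current_ee_pos(): TCP position.
- status.current_ee_rot(): TCP orientation.
- status.current_contact_force(): force on the tool from outside, world axes, zero at the start.
- status.current_torque(): the same for the moment, N m.
- status.current_grip_width(): finger opening in m.
Only numpy, scipy, OpenCV 4.12 (cv2) and the standard library are available. Lean on these libraries where they do the work, as an engineer would, in place of code of your own. Each camera call takes 0.05 s, during which the arm holds its last target. There are 200 camera calls.

## Working session

There is one attempt and no reset: what is moved stays moved. The work goes in short steps, each a Python script; the robot and the scene stay as the last script left them, time stands still between calls to the robot, and variables do not carry over. Pictures are saved under pics/ and viewed, about 8 in all and at most 12, crops included, and the job is handed in when it is done.

```bash
mkdir -p pics; ls
python3 - <<'E'
from rig import arm, claw, imaging, status
import cv2
for n in ("top","scene"):
    cv2.imwrite(f"pics/{n}0.png",imaging.grab_frame(n)); print(imaging.calibration(n))
print(imaging.calibration("wrist"),arm.tcp_to_tips,status.current_t(),status.current_ee_rot())
E
```

```text
pics
{'intrinsics': array([[562.35767958,   0.        , 314.8832018 ],
       [  0.        , 562.35767958, 237.16424351],
       [  0.        ,   0.        ,   1.        ]]), 'eye': array([ 0.41166804, -0.00273551,  1.34637428]), 'attitude': array([ 0.05082706, -0.04916263, -0.7004336 ,  0.7102059 ])}
{'intrinsics': array([[452.73219556,   0.        , 321.15251439],
       [  0.        , 452.73219556, 246.30790385],
       [  0.        ,   0.        ,   1.        ]]), 'eye': array([ 1.51820533, -0.30464597,  0.7502144 ]), 'attitude': array([0.39061482, 0.28462247, 0.50949085, 0.71191937])}
{'intrinsics': array([[361.10762997,   0.        , 316.01429209],
       [  0.        , 361.10762997, 240.46334055],
       [  0.        ,   0.        ,   1.        ]]), 'mount': array([[ 9.99999929e-01,  4.08651187e-05,  3.75417759e-04,
        -2.49224260e-04],
       [ 1.39916789e-04, -9.63468862e-01, -2.67820334e-01,
        -6.66721983e-02],
       [ 3.50758811e-04,  2.67820368e-01, -9.63468800e-01,
        -1.24125846e-01],
       [ 0.00000000e+00,  0.00000000e+00,  0.00000000e+00,
         1.00000000e+00]])} 0.019 0.1 [ 7.95766996e-01 -6.05602399e-01 -5.17625453e-04 -5.95387168e-04]
```

View pics/top0.png

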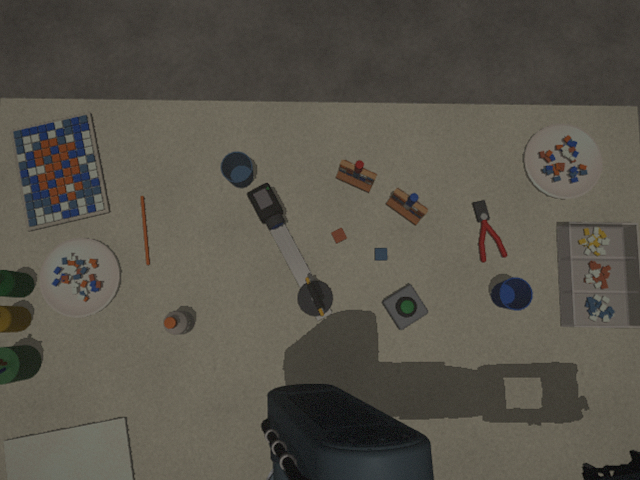

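View pics/scene0.png

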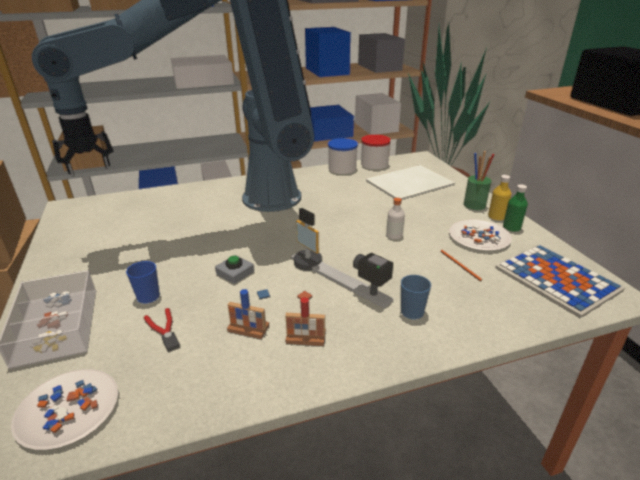

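The top view shows the mirror near (315,295), the camera near (267,203), the red peg near (359,166), the blue peg near (412,199) and the button near (406,306). I'll enlarge both views.

Run:
```python
import cv2
a=cv2.imread("pics/top0.png")[145:335,225:445]
cv2.imwrite("pics/topc.png",cv2.convertScaleAbs(cv2.resize(a,None,fx=3.5,fy=3.15*3.5/3.15*0.9,interpolation=cv2.INTER_CUBIC),alpha=1.6))
b=cv2.imread("pics/scene0.png")[200:350,215:405]
cv2.imwrite("pics/scenec.png",cv2.resize(b,None,fx=4,fy=4,interpolation=cv2.INTER_CUBIC))
```

```text
(no output)
```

View pics/topc.png

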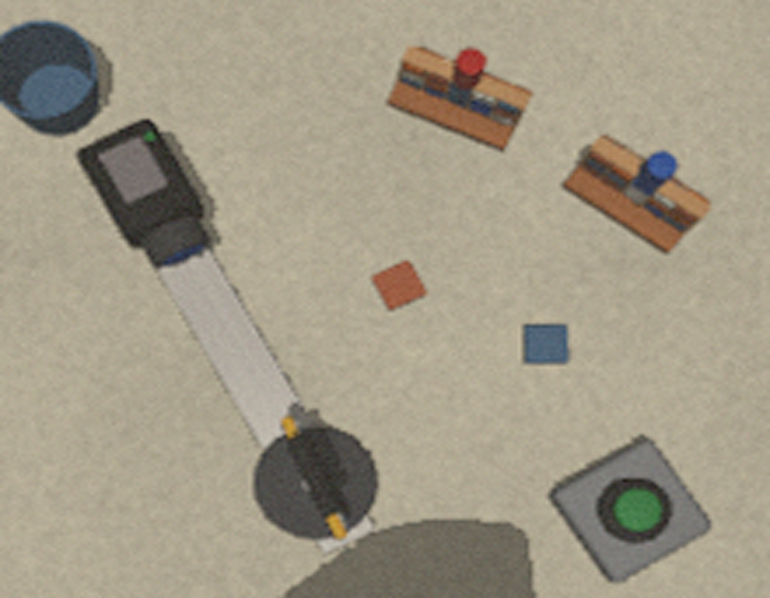

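View pics/scenec.png

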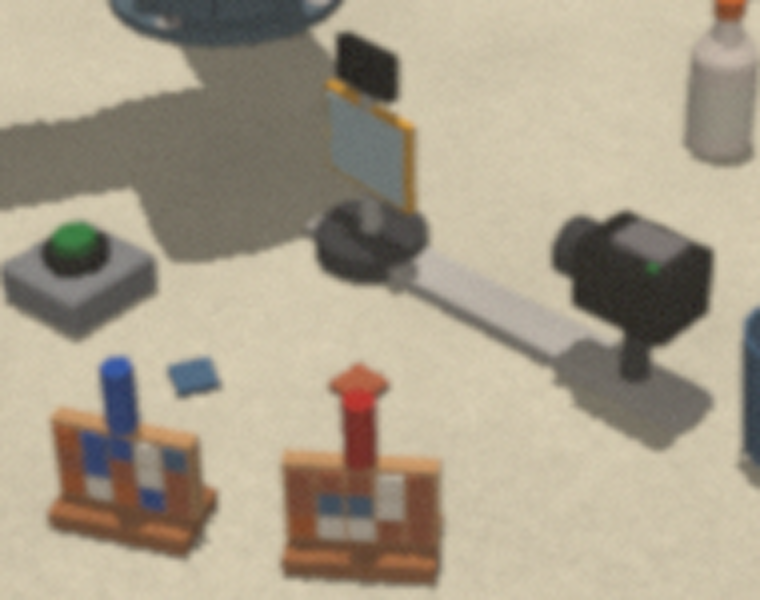

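```bash
cat > h.py <<'E'
import numpy as np, cv2
from scipy.spatial.transform import Rotation as R
from rig import arm, claw, inverse_kinematics, imaging, ticket, status
def ray(name,uv,pose=None):
    c=imaging.calibration(name);K=c["intrinsics"]
    d=np.array([(uv[0]-K[0,2])/K[0,0],-(uv[1]-K[1,2])/K[1,1],-1.])
    if name=="wrist":
        p,q=pose;M=c["mount"];r=R.from_quat(q)
        return np.array(p)+r.apply(M[:3,3]), r.apply(M[:3,:3]@d)
    return np.array(c["eye"]),R.from_quat(c["attitude"]).apply(d)
def atz(name,uv,z,pose=None):
    o,d=ray(name,uv,pose);return o+d*(z-o[2])/d[2]
def proj(P,pose):
    c=imaging.calibration("wrist");p,q=pose;M=c["mount"]
    x=M[:3,:3].T@(R.from_quat(q).inv().apply(np.array(P)-p)-M[:3,3]);K=c["intrinsics"]
    return K[0,0]*x[0]/-x[2]+K[0,2], K[1,1]*-x[1]/-x[2]+K[1,2]
def tri(rays):
    A=0;b=0
    for o,d in rays:
        d=d/np.linalg.norm(d);P=np.eye(3)-np.outer(d,d);A=A+P;b=b+P@o
    x=np.linalg.solve(A,b);return x,[np.linalg.norm(np.cross(x-o,d/np.linalg.norm(d))) for o,d in rays]
def down(a):  # tool down, tool x at world yaw a
    return (R.from_euler('z',a)*R.from_euler('x',np.pi)).as_quat()
E
python3 - <<'E'
from h import *
np.set_printoptions(precision=4,suppress=True)
T=lambda u,v:(225+u/3.5-.4,145+v/3.15-.4)
S=lambda u,v:(215+u/4-.4,200+v/4-.4)
for n,t,s,z in [("red",(471,62),(358,400),.115),("blue",(662,166),(117,366),.115),("btn",(638,510),(75,238),.045)]:
    print(n,tri([ray("top",T(*t)),ray("scene",S(*s))]),atz("top",T(*t),z),atz("scene",S(*s),z))
a,b=atz("top",T(290,428),.126),atz("top",T(338,527),.126)
print("frame",a,b,(a+b)/2,np.linalg.norm(a-b),"dir",np.degrees(np.arctan2(*(a-b)[[1,0]])))
print("disc",atz("top",T(315,482),.02))
print("lens",atz("top",T(182,257),.11),"cam back",atz("top",T(115,137),.121))
print("rail edges near lens",atz("top",T(188,265),.01),"rail far end", atz("top",T(347,535),.01))
print("glass",atz("scene",S(371,145),.09))
E
```

```text
red (array([ 0.7554, -0.0947,  0.1128]), [np.float64(0.001614835192552835), np.float64(0.0016148351925528526)]) [ 0.7543 -0.0961  0.115 ] [ 0.7585 -0.0939  0.115 ]
blue (array([ 0.6808, -0.2165,  0.1131]), [np.float64(0.001988838269721348), np.float64(0.001988838269721212)]) [ 0.6801 -0.2182  0.115 ] [ 0.6841 -0.2149  0.115 ]
btn (array([ 0.4395, -0.2091,  0.0469]), [np.float64(0.0025264680302687667), np.float64(0.0025264680302687975)]) [ 0.4391 -0.2119  0.045 ] [ 0.4376 -0.2064  0.045 ]
frame [0.4905 0.0161 0.126 ] [ 0.4233 -0.0144  0.126 ] [0.4569 0.0009 0.126 ] 0.07376710000377822 dir 24.481401142059273
disc [0.4573 0.0004 0.02  ]
lens [0.6113 0.087  0.11  ] cam back [0.6949 0.1309 0.121 ]
rail edges near lens [0.6213 0.09   0.01  ] rail far end [ 0.4186 -0.0217  0.01  ]
glass [0.457  0.0059 0.09  ]
```

Run:
```python
from h import *
claw.move_gripper(0.0)
arm.move_pose([.55,-.06,.36],down(-np.pi/2))
arm.sleep(.3)
p,q=status.current_ee_pos(),status.current_ee_rot()
im=imaging.grab_frame("wrist");cv2.imwrite("pics/w1.png",im);np.savez("w1.npz",p=p,q=q)
print(p,q,status.current_t(),status.current_contact_force())
cv2.imwrite("pics/w1b.png",cv2.resize(im,(800,600),interpolation=cv2.INTER_CUBIC))
```

```text
[ 0.54995718 -0.06040429  0.35989372] [-7.06870674e-01  7.07342804e-01  7.45599100e-05 -3.89907214e-05] 3.5083 [ 1.15940199  0.90264037 -0.16092456]
```

View pics/w1b.png

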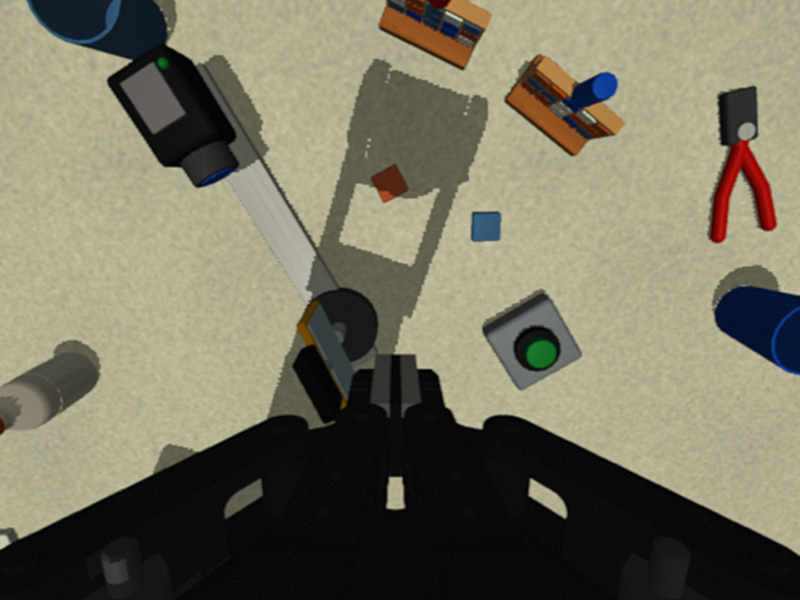

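Run:
```python
from h import *
np.set_printoptions(precision=4,suppress=True)
w=np.load("w1.npz");P=(w["p"],w["q"]);W=lambda u,v:(u/1.25-.2,v/1.25-.2)
print("btn",atz("wrist",W(542,353),.046,P))
T=lambda u,v:(225+u/3.5-.4,145+v/3.15-.4);S=lambda u,v:(215+u/4-.4,200+v/4-.4)
print(tri([ray("top",T(638,510)),ray("scene",S(75,238)),ray("wrist",W(542,353),P)]))
print("blue",tri([ray("top",T(662,166)),ray("scene",S(117,366)),ray("wrist",W(604,86),P)]))
print("disc",atz("wrist",W(338,327),.02,P),"lensfront",atz("wrist",W(215,177),.1,P))
for z in(.005,.01):
  a,b,c,d=[atz("wrist",W(*x),z,P) for x in((229,178),(310,303),(258,161),(340,288))]
  print("rail",np.degrees(np.arctan2(*(a-b)[[1,0]])),np.degrees(np.arctan2(*(c-d)[[1,0]])),a,b,c,d)
```

```text
btn [ 0.4383 -0.2129  0.046 ]
(array([ 0.4397, -0.21  ,  0.048 ]), [np.float64(0.0015349681312285153), np.float64(0.0036149369565619174), np.float64(0.0021463628921972264)])
blue (array([ 0.681 , -0.2168,  0.1135]), [np.float64(0.0017288535056682467), np.float64(0.0022848592251409), np.float64(0.0006551328101995563)])
disc [0.4581 0.0018 0.02  ] lensfront [0.6153 0.0875 0.1   ]
rail 29.759882500989114 30.671058863677175 [0.614  0.1099 0.005 ] [0.4809 0.0338 0.005 ] [0.6306 0.0788 0.005 ] [0.4979 0.0001 0.005 ]
rail 29.759882500989114 30.671058863677175 [0.6141 0.1081 0.01  ] [0.4824 0.0328 0.01  ] [0.6305 0.0774 0.01  ] [ 0.4992 -0.0005  0.01  ]
```

Run:
```python
from h import *
np.set_printoptions(precision=4,suppress=True)
q=down(-np.pi/2);B=[.439,-.211]
arm.move_pose(B+[.12],q); arm.move_straight(B+[.075],vel=.1); arm.sleep(.3)
f0=np.array(status.current_contact_force())
h=arm.move_straight(B+[.055],vel=.015,f_stop=1.2)
print("contact",h,status.current_ee_pos(),np.array(status.current_contact_force())-f0)
z=status.current_ee_pos()[2]
for k in range(10):
    h=arm.move_straight(B+[z-.001*(k+1)],vel=.015); arm.sleep(.1)
    f=np.array(status.current_contact_force())-f0
    print(k,status.current_ee_pos(),f)
    if f[2]>14: break
```

```text
contact True [ 0.439 -0.211  0.07 ] [ 1.1751 -0.3975  1.3302]
0 [ 0.439  -0.2111  0.069 ] [-0.0849 -1.6503  1.6983]
1 [ 0.4391 -0.211   0.068 ] [-0.1146 -0.8122  3.9006]
2 [ 0.439  -0.2111  0.067 ] [ 0.0689 -0.1616  3.0158]
3 [ 0.439 -0.211  0.066] [ 0.6106 -0.7738  3.879 ]
4 [ 0.439  -0.2111  0.065 ] [ 0.5264 -0.9308  5.5373]
5 [ 0.4391 -0.2111  0.0649] [-2.5248  1.6854 14.3119]
```

The button bottomed out: force climbed along the spring to about 5.5 N, then jumped to 14 N. I'll release it and look at the mirror bar from close by.

Run:
```python
from h import *
np.set_printoptions(precision=4,suppress=True)
B=[.439,-.211]
arm.move_straight(B+[.12],vel=.08)
claw.move_gripper(0.06)
# stand with the camera off the axle, +x side
arm.move_pose([.36,0.0,.30],down(-np.pi/2)); arm.sleep(.3)
p,q=status.current_ee_pos(),status.current_ee_rot()
im=imaging.grab_frame("wrist");np.savez("w2.npz",p=p,q=q)
t=imaging.grab_frame("top")
print(p,status.current_t(),[proj((.457,0,z),(p,q)) for z in (0,.09,.172)])
cv2.imwrite("pics/w2.png",im)
cv2.imwrite("pics/w2b.png",cv2.resize(im,(800,600),interpolation=cv2.INTER_CUBIC))
```

```text
[ 0.36   -0.0004  0.2994] 11.2 [(np.float64(315.7347451308698), np.float64(111.16836319332671)), (np.float64(315.5944965866419), np.float64(103.3319466576529)), (np.float64(315.37625356306165), np.float64(91.13757239020006))]
```

View pics/w2b.png

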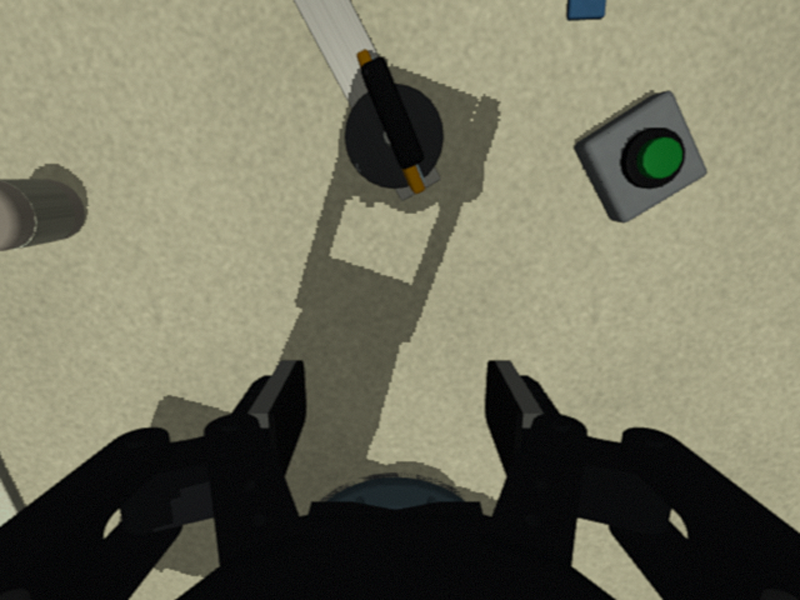

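Run:
```python
from h import *
np.set_printoptions(precision=4,suppress=True)
w=np.load("w2.npz");P=(w["p"],w["q"]);W=lambda u,v:(u/1.25-.2,v/1.25-.2)
ang=lambda a,b:np.degrees(np.arctan2(*(a-b)[[1,0]]))
c=[atz("wrist",W(*x),.172,P) for x in((362,64),(384,57),(422,158),(402,167))]
print("bar",sum(c)/4,ang(c[0],c[3]),ang(c[1],c[2]),np.linalg.norm(c[1]-c[2]),np.linalg.norm(c[0]-c[1]))
a,b=atz("wrist",W(363,51),.126,P),atz("wrist",W(417,191),.126,P);print("frame",a,b,(a+b)/2,ang(a,b),np.linalg.norm(a-b))
print("disc",atz("wrist",W(394,135),.02,P))
w=np.load("w1.npz");P1=(w["p"],w["q"])
ax=(sum(c)/4)[:2]
for n,t in(("red",[.7547,-.0958]),("lens",[.613,.0873])):
  d=np.array(t)-ax;print(n,np.degrees(np.arctan2(d[1],d[0])),np.hypot(*d))
# wrist yaw feasibility
for y in(-67,-30,6,12):
  print(y,inverse_kinematics([ax[0],ax[1],.157],down(np.radians(y))),inverse_kinematics([ax[0],ax[1],.157],down(np.radians(y-180))))
```

```text
bar [0.4576 0.0007 0.172 ] 22.177986357371 22.242331818410157 0.052324609389536925 0.011563575079008263
frame [0.4974 0.0187 0.126 ] [ 0.4167 -0.0143  0.126 ] [0.457  0.0022 0.126 ] 22.21114264415707 0.08714290026817934
disc [0.4589 0.0007 0.02  ]
red -18.001639223004133 0.3124030155939216
lens 29.115048957516834 0.177887195119007
-67 [-0.2587  0.0268  1.9794 -0.      1.1354  0.9106] [-0.2587  0.0268  1.9794  0.      1.1354 -2.231 ]
-30 [-0.2587  0.0268  1.9794 -0.      1.1354  0.2649] [-0.2587  0.0268  1.9794  0.      1.1354 -2.8767]
6 [-0.2587  0.0268  1.9794 -0.      1.1354 -0.3635] [-0.2587  0.0268  1.9794  0.      1.1354  2.7781]
12 [-0.2587  0.0268  1.9794 -0.      1.1354 -0.4682] [-0.2587  0.0268  1.9794  0.      1.1354  2.6734]
```

Run:
```python
from h import *
arm.move_pose([.66,0.0,.30],down(-np.pi/2)); arm.sleep(.3)
p,q=status.current_ee_pos(),status.current_ee_rot()
im=imaging.grab_frame("wrist");np.savez("w3.npz",p=p,q=q);cv2.imwrite("pics/w3.png",im);print(p,status.current_t())
c=im[0:360,90:570]
cv2.imwrite("pics/w3b.png",cv2.resize(c,None,fx=800/480,fy=800/480,interpolation=cv2.INTER_CUBIC))
```

```text
[ 6.59720317e-01 -1.33209728e-04  3.00987131e-01] 12.7
```

View pics/w3b.png

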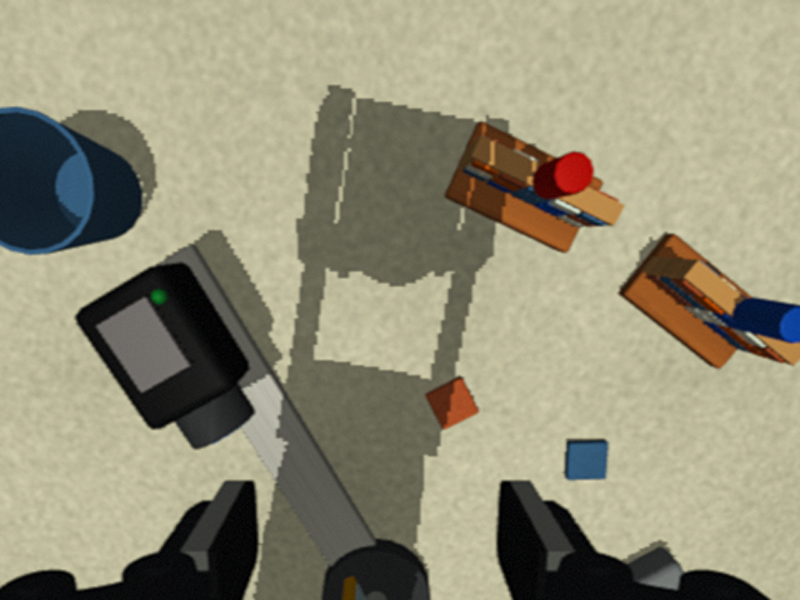

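Run:
```python
from h import *
np.set_printoptions(precision=4,suppress=True)
w=np.load("w3.npz");P=(w["p"],w["q"]);W=lambda u,v:(u*.6+90-.2,v*.6-.2)
ang=lambda a,b:np.degrees(np.arctan2(*(a-b)[[1,0]]))
g=lambda u,v,z:atz("wrist",W(u,v),z,P)
ax=np.array([.4577,.001])
r=g(574,172,.115);d=r[:2]-ax;print("red",r,np.degrees(np.arctan2(d[1],d[0])))
T=lambda u,v:(225+u/3.5-.4,145+v/3.15-.4);S=lambda u,v:(215+u/4-.4,200+v/4-.4)
r,e=tri([ray("top",T(471,62)),ray("scene",S(358,400)),ray("wrist",W(574,172),P)])
d=r[:2]-ax;print("red tri",r,e,np.degrees(np.arctan2(d[1],d[0])))
for z in (.008,.012):
  a,b=g(192,248,z),g(378,540,z); c,e=g(240,435,z),g(332,565,z)
  print("rail",ang(a,b),ang(c,e))
  n=np.array([-np.sin(np.radians(30)),np.cos(np.radians(30))]); print("offset from axle of edges",[(x[:2]-ax)@n for x in(a,b,c,e)])
print("camera left edge",ang(g(78,316,.119),g(155,425,.119)),"right",ang(g(188,266,.119),g(247,362,.119)))
print("disp",ang(g(97,330,.121),g(142,393,.121)),ang(g(147,297,.121),g(190,375,.121)))
c=(g(78,316,.119)+g(155,425,.119)+g(188,266,.119)+g(247,362,.119))/4;d=c[:2]-ax;print("body centre",c,np.degrees(np.arctan2(d[1],d[0])))
l=g(224,428,.1);d=l[:2]-ax;print("lens",l,np.degrees(np.arctan2(d[1],d[0])),np.hypot(*d))
```

```text
red [ 0.7554 -0.0955  0.115 ] -17.958980495834393
red tri [ 0.7555 -0.0951  0.1132] [np.float64(0.001270222416358969), np.float64(0.00202139409371732), np.float64(0.0008623264337791723)] -17.889399737194207
rail 29.883194645329535 31.39073369466641
offset from axle of edges [np.float64(-0.023289901118867338), np.float64(-0.022778480329930406), np.float64(0.022005512015561522), np.float64(0.018974542929298625)]
rail 29.883194645329528 31.3907336946664
offset from axle of edges [np.float64(-0.024362940398897116), np.float64(-0.02385642297984432), np.float64(0.02049819206204454), np.float64(0.017496283121280154)]
camera left edge 29.875358241031353 right 28.5843028351961
disp 30.38357424169614 24.435145967695966
body centre [0.6721 0.1078 0.119 ] 26.47720988526345
lens [0.6204 0.0867 0.1   ] 27.782991489886886 0.18393167877119573
```

Run:
```python
from h import *
np.set_printoptions(precision=4,suppress=True)
T=lambda u,v:(225+u/3.5-.4,145+v/3.15-.4)
ang=lambda a,b:np.degrees(np.arctan2(*(a-b)[[1,0]]))
print("top rail",[ang(atz("top",T(*a),.01),atz("top",T(*b),.01)) for a,b in(((160,268),(262,447)),((212,258),(300,408)))])
q=down(np.radians(-67.8));A=[.4578,.001]
arm.move_pose(A+[.25],q); arm.sleep(.2)
print("f stop",arm.move_straight(A+[.159],vel=.08,f_stop=10)); arm.sleep(.2)
print(status.current_ee_pos(),status.current_contact_force())
claw.move_gripper(0.0); arm.sleep(.3)
print("width",status.current_grip_width(),status.current_contact_force(),status.current_torque(),status.current_t())
```

```text
top rail [np.float64(28.18074705884106), np.float64(28.66653521222213)]
f stop False
[0.4581 0.001  0.1594] [0.8921 0.099  0.2359]
width 0.013593722250009542 [-0.5431 -4.4895  3.0354] [-0.5533  0.0809  0.863 ] 16.0167
```

Run:
```python
from h import *
np.set_printoptions(precision=3,suppress=True)
A=[.4578,.001,.1594]
for y in(-55,-40,-25,-10,0,5.7):
    arm.move_straight(A,vel=.05,orientation=down(np.radians(y))); arm.sleep(.2)
    x=R.from_quat(status.current_ee_rot()).apply([1,0,0])
    print(y,np.degrees(np.arctan2(x[1],x[0])),status.current_ee_pos(),np.array(status.current_contact_force()),np.array(status.current_torque()),status.current_grip_width(),status.current_t())
p,q=status.current_ee_pos(),status.current_ee_rot()
w=imaging.grab_frame("wrist");cv2.imwrite("pics/w4.png",w);np.savez("w4.npz",p=p,q=q)
s=imaging.grab_frame("scene");cv2.imwrite("pics/s4.png",s)
a=cv2.resize(s[190:350,225:425],None,fx=3.5,fy=3.5,interpolation=cv2.INTER_CUBIC)
cv2.imwrite("pics/s4c.png",a);cv2.imwrite("pics/w4b.png",cv2.resize(w,(800,600),interpolation=cv2.INTER_CUBIC))
```

```text
-55 -55.14027577388615 [0.458 0.001 0.159] [ 2.205 -5.199 -1.474] [-0.794 -0.221  0.026] 0.01343766113487534 16.5917
-40 -40.145579114241166 [0.458 0.001 0.159] [ 2.32  -5.247 -2.754] [-0.734 -0.265 -0.041] 0.013235127823380452 17.2
-25 -25.156114601872435 [0.458 0.    0.159] [ 2.741 -6.17  -2.889] [-0.872 -0.365 -0.111] 0.01362224284031386 17.8083
-10 -10.156233487320199 [0.458 0.    0.159] [ 3.201 -5.369 -3.12 ] [-0.845 -0.423 -0.071] 0.012974604932528963 18.4167
0 -0.16144608301655142 [0.458 0.    0.159] [ 4.115 -5.73  -3.05 ] [-0.836 -0.498 -0.069] 0.013154394551520327 18.9417
5.7 5.534425672541496 [0.458 0.    0.159] [ 3.962 -6.209 -4.868] [-0.853 -0.472 -0.098] 0.013284063287737373 19.3917
```

View pics/w4b.png

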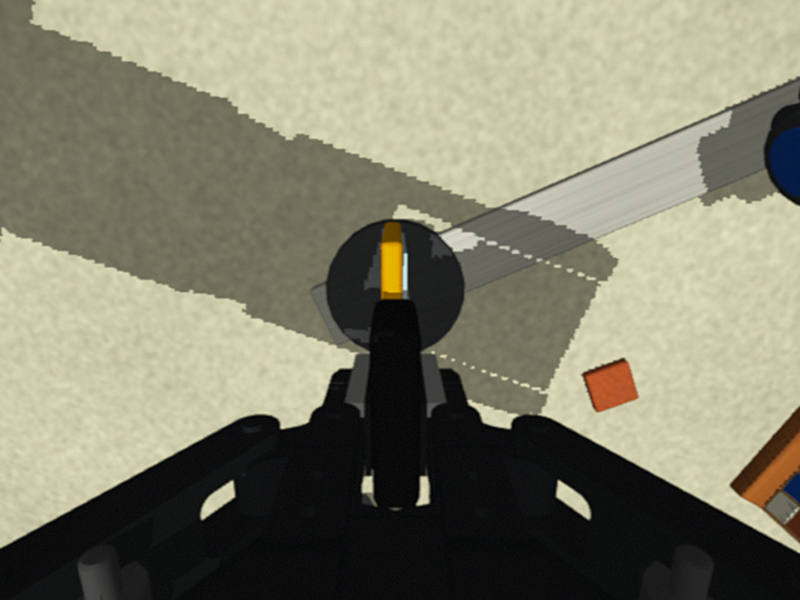

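View pics/s4c.png

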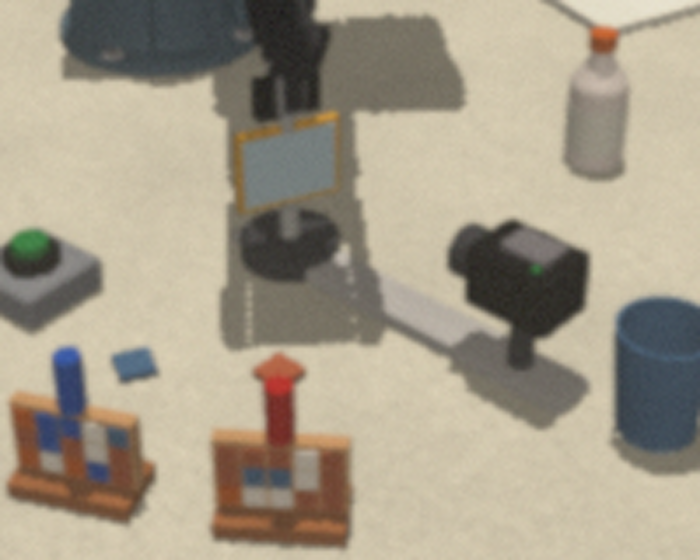

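Run:
```python
from h import *
np.set_printoptions(precision=4,suppress=True)
w=np.load("w4.npz");P=(w["p"],w["q"]);W=lambda u,v:(u/1.25-.2,v/1.25-.2)
im=cv2.imread("pics/w4.png")
ang=lambda a,b:np.degrees(np.arctan2(*(a-b)[[1,0]]))
g=lambda u,v,z=.01:atz("wrist",W(u,v),z,P)
print("rail up",ang(g(790,84),g(470,222)),"low",ang(g(690,212),g(475,291)),"far lower edge side")
a=[g(312,291),g(335,345)];print("rail end dir",ang(a[0],a[1])-90,a)
print("disc",g(395,287,.02))
print("frame",[ang(g(u,240,.126),g(u2,298,.126)) for u,u2 in((383,380),(401,402))])
print("lens circle centre",g(817,155,.09),)
# subpixel rail edges by gradient along columns
gr=cv2.GaussianBlur(cv2.cvtColor(im,6),(5,5),0).astype(float)
def edge(u0,v0,u1,v1):
    pts=[]
    for u in np.arange(u0,u1,6):
        v=v0+(v1-v0)*(u-u0)/(u1-u0);r=np.arange(int(v)-6,int(v)+7)
        d=np.abs(np.diff(gr[r,u.astype(int)]));pts.append((u,r[d.argmax()]+.5))
    l=cv2.fitLine(np.float32(pts),cv2.DIST_HUBER,0,.01,.01).ravel()
    f=lambda t:l[2:]+l[:2]*t
    A,B=[atz("wrist",f(t),.01,P) for t in(-60,60)];A,B=(A,B) if A[0]>B[0] else (B,A)
    return pts,ang(A,B),A,B
for e in((400.,165,630,68),(385.,230,550,168)):
    p,*r=edge(*e);print(r,[float(x[1]) for x in p][::3])
```

```text
rail up 29.0358161019118 low 26.62312941960231 far lower edge side
rail end dir 25.50397695351947 [array([ 0.4059, -0.0064,  0.01  ]), array([ 0.4224, -0.041 ,  0.01  ])]
disc [0.457  0.0035 0.02  ]
frame [np.float64(92.15161404551867), np.float64(96.70838979513915)]
lens circle centre [0.6215 0.0923 0.09  ]
[np.float64(29.08139721553802), array([0.6412, 0.127 , 0.01  ]), array([0.5715, 0.0883, 0.01  ])] [164.5, 156.5, 148.5, 140.5, 132.5, 125.5, 117.5, 109.5, 102.5, 94.5, 89.5, 78.5, 70.5]
[np.float64(28.688885668648364), array([0.6065, 0.0593, 0.01  ]), array([0.5296, 0.0172, 0.01  ])] [228.5, 221.5, 214.5, 207.5, 199.5, 190.5, 184.5, 177.5, 169.5, 163.5]
```

Run:
```python
from h import *
ang=lambda a,b:np.degrees(np.arctan2(*(a-b)[[1,0]]))
def fit(f,n,p0,p1,z):
    im=cv2.imread(f);w=np.load(n);P=(w["p"],w["q"]);G=cv2.GaussianBlur(im,(3,3),0).astype(np.float32)
    p0,p1=np.array(p0,float),np.array(p1,float);t=(p1-p0)/np.linalg.norm(p1-p0);m=np.array([-t[1],t[0]])
    s=np.arange(-5,5.01,.25);pts=[]
    for k in np.linspace(0,1,40):
        c=(p0+k*(p1-p0)+s[:,None]*m).astype(np.float32)
        v=cv2.remap(G,c[:,0].copy(),c[:,1].copy(),cv2.INTER_LINEAR).reshape(len(s),3)
        d=np.linalg.norm(v[4:]-v[:-4],axis=1);pts.append(c[d.argmax()+2])
    l=cv2.fitLine(np.float32(pts),cv2.DIST_HUBER,0,.01,.01).ravel();r=(np.array(pts)-l[2:])@[-l[1],l[0]]
    A,B=[atz("wrist",l[2:]+l[:2]*t,z,P) for t in(-20,20)]
    if A[0]+A[1]<B[0]+B[1]:A,B=B,A
    return round(ang(A,B),2),"res",round(float(np.median(abs(r))),2)
print("w1 L",fit("pics/w1.png","w1.npz",(185,146),(245,238),.01)); print("w1 R",fit("pics/w1.png","w1.npz",(213,132),(268,225),.01))
o=lambda u,v:(u*.6+90,v*.6)
print("w3 R",fit("pics/w3.png","w3.npz",o(285,393),o(370,527),.01),"w3 L",fit("pics/w3.png","w3.npz",o(243,437),o(325,562),.01))
for u in((306.4,304),(321.5,322)): print("w4 frame",fit("pics/w4.png","w4.npz",(u[0],192),(u[1],236),.126))
print("w2 frame/bar",fit("pics/w2.png","w2.npz",(309,52),(337,122),.172))
```

```text
w1 L (np.float64(30.94), 'res', 0.6)
w1 R (np.float64(30.44), 'res', 1.26)
w3 R (np.float64(29.02), 'res', 0.11) w3 L (np.float64(28.97), 'res', 0.31)
w4 frame (np.float64(94.98), 'res', 0.06)
w4 frame (np.float64(98.65), 'res', 0.81)
w2 frame/bar (np.float64(24.09), 'res', 0.11)
```

Clean edge fits put the rail at 29.0°, and the red peg lies at −17.9°. The glass should therefore face 5.55°, and it is held at 5.53°. I'll do a final steadiness check and hand in.

Run:
```python
from h import *
arm.sleep(.5)
x=R.from_quat(status.current_ee_rot()).apply([1,0,0])
print(np.degrees(np.arctan2(x[1],x[0])),np.abs(status.current_dq()).max(),status.current_grip_width(),status.current_contact_force(),status.current_t())
ticket.close_job()
```

```text
5.536181428956583 0.0024681851250121295 0.01304737330088566 [ 4.96450301 -5.47851461 -3.57367046] 19.9917
the job is handed in; nothing more can be done
```

I pressed the green button down and let it come back up, then gripped the bar, turned the mirror towards the red peg, and handed the job in at 20.0 s still gripping. I could not check the aim through the inspection camera itself, so it rests on measured geometry.

- **Button:** it took about 5.5 N near the end of its travel, then bottomed out, and I stopped pressing at 14 N. The last scene picture shows it back up.
- **Mirror:** I turned it about 73° counter-clockwise. The camera lies at 29.0° from the axle and the red peg at −17.9°, so the glass should face 5.55°. The gripper holds it at 5.54°.
- **Last checks:** the arm was steady, the grip width was 13 mm on the 14 mm bar, and the force on the tool was about 8 N. I avoided the loose objects, and those I could see in the last pictures looked undisturbed. The strong blue cup, nippers and pencil were outside those views.
- **Checks that disagreed:**
  - Camera direction: two pictures gave 29.0° and 28.9°, but rougher readings ranged from about 28° to 31°.
  - Mirror frame: one edge suggested the glass faces about 5.0° instead of 5.5°. A second, poor fit gave 8.7° off square to the glass, and I ignored it.
  - Effect: I estimate the sight line could be off by a few millimetres at the 20 mm wide peg, or about 6 mm if the 5.0° reading is right.

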